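# Prime the red sauce pump for service

### The arm

A 6-joint arm with a two-finger parallel gripper is mounted at the origin on a cart in front of the work surface, level with it; the furniture and walls round the work are solid. World frame = base frame: x ahead of the robot, y to its left, z up, the work surface at z = 0. Lengths are in m, angles in rad, forces in N, time in s.
With the tool pointing down it reaches from about 0.425 to 0.95 m from the base axis. Payload 3.5 kg.
Tool frame: the origin (TCP) lies at the very end of the fingers, on their centre line; the grasp point (between the pads) lies 19 mm behind it; z points along the fingers, y is the line along which they close (so a half turn about z gives the same grasp; the last joint's range is limited). The gripper opens to 85 mm and grips with 20 to 120 N. Pads are 22 mm wide; open, the fingers measure 114 mm over their backs; the gripper's body (76 mm by 85 mm) begins 54 mm behind the grasp point. The pads swing forward as they close: fully open they stand 13 mm farther back than shut.
Start: joints at [-1.399, 0.286, 1.577, -0, 1.279, -0.15], TCP at [0.214, -0.64, 0.231] pointing down, gripper open.
Joint ranges: [-2.77, 2.77], [-0.9, 2.22], [0.21, 2.48], [-1.53, 4.67], [0.24, 2.81], [-2.84, 2.84]. Speed limits (rad/s): [2.79, 2.79, 3.14, 3.14, 3.14, 3.14].

### API

Orientations are given as a unit quaternion [x, y, z, w].
In Python, from plant import ctrl, optics, sign_off gives the robot as it stands.
- The arm moves only by the shell command python3 -m creep 'ROWS' [FORCE]. ROWS is JSON, a list of rows, each an object of numbers: "x", "y", "z": the shift along the tool's x, y, z in mm; "rx", "ry", "rz": the turn, a rotation vector about the tool's x, y, z in degrees; "grip": the opening, from 0 (shut) to 1 (fully open). In form: [{"x": .., "y": .., "z": .., "rx": .., "ry": .., "rz": .., "grip": ..}, ...]. A call has exactly 10 rows; each row shifts and turns the commanded pose from where the row before left it, along the tool's axes as they then stand; what a row does not reach is not made up. A row lasts 1/12 s, in which the tool goes at most 41.7 mm and 7.16 degrees, less where a joint would pass 70% of its speed; a pose out of reach is approached as far as the arm can. A call with a gripper value outside its range is refused whole. The fingers move at their own pace and stop on an object; FORCE is the grip in N (left out, the last holds). Time passes only in rows, so rows that do not move let the fingers close, or fill a call up. It gives the time, the measured TCP pose, the force, the opening and the grip force at its end, in the units of the state.
- ctrl.get_state(): the state, without advancing time (a new reading comes with each control period).
- optics.read_camera(name): name is "side" or "top"; returns a dict with "color" (480x640x3 uint8, blue, green, red), "K" (3x3 intrinsics, pixels), "R" (3x3) and "t" (3): a world point X has camera coordinates R X + t. Camera axes: x right, y down, z forward; pixel columns grow to the right and rows downward; lengths in m; the calibration is good to about 2 mm. A picture is of the moment at which its call begins. There is no depth.
- sign_off(): hands the job in; it is judged then, once.
The state is a dict: "time": time; "qpos": joint angles; "dq": joint speeds; "joint_efforts": joint torques, N m; "eef_pos": TCP position; "tcp_rot": TCP orientation; "contact_force": force on the tool from outside, world axes, zero at the start; "wrist_torque": the same for the moment, N m; "opening": opening from 0.0 (shut) to 1.0 (fully open); "finger_force": force on a finger pad.
Only numpy, scipy, OpenCV 4.12 (cv2) and the standard library are available. Lean on these libraries where they do the work, as an engineer would, in place of code of your own. Each camera call takes 0.05 s, during which the arm holds its last target. There are 200 camera calls.

### The job

Open the red sauce pump for service: lift the white dust cap off the red jar's pump and stand it, open end down, in the recess of the wooden cap rest, and stand the spare ramekin from the worktop upright on the steel drip tray, centred under the red jar's spout. With both in place, prime the pump into the ramekin: push the black plunger all the way down and let it come right up again, leaving cap and ramekin where they are. Never work the plunger without the ramekin under its spout, and leave the yellow pump, its cap and ramekin, and everything else on the worktop alone.

Things in the scene. Friction and masses are not known exactly. Their poses are not given: they have to be found in the camera images.
- station: Fixed steel drip tray at the left of the worktop, 200 x 200 mm, flat top (grate and deck) 14 mm over the worktop. Origin on the worktop. Its front faces right: its x points from front (grate, spouts) to back (deck with jars), turned 1.2 to 1.57 rad from the robot's x. It spans x -95 to 105, y -100 to 100 mm; the jars stand at x 65, y -48 and +48 mm (red at either).
- jar_red: Fixed red pump jar, 58 mm across, with steel lid, spout and sprung plunger. Origin: centre of its underside, on the tray top; axes parallel to the tray's. The cap stands on a 49 mm wide flange 94 mm above the origin. The spout, a tube 8 mm thick (10 mm at its mouth), leaves at 86 mm height toward -x and turns down 67 mm in front of the axis; mouth 58 mm above the origin.
- jar_yellow: Yellow pump jar, the same as the red one, at the other place of the tray. Not to be used.
- cap_red: Loose white dust cap, an upside-down cup standing over the red jar's plunger: 44 mm outside, 38 mm inside diameter, 41.5 mm tall, 30 g. Origin: centre of its open lower rim, which starts 108 mm over the worktop. It stands free of the plunger, which cannot be pressed through it; lift it over 40 mm straight up to clear the plunger.
- cap_yellow: The same kind of cap on the yellow jar. Leave it.
- cap_rest: Fixed light wooden block, 72 x 72 mm and 18 mm high, with a round recess in its top for the cap. Origin: centre of its underside.
- cap_recess (a point): Centre of the floor of the cap rest's recess: 8 mm over the worktop, 10 mm below the block's top; the recess is 54 mm wide.
- red_spout (a point): Centre of the mouth of the red jar's spout, which points down, 72 mm over the worktop: 58 mm over the tray top, 13 mm above the rim of a ramekin on the tray. As spout and pump stand over this place, a ramekin can be set down in front of the spout and slid in.
- red_plunger (a joint): Stroke of the red jar's plunger: 0 up, 0.016 m fully down. Sprung: about 4 N to start it, 8 N at the bottom; it comes up by itself.
- red_plunger_top (a point): Centre of the top of the red jar's round black plunger knob (30 mm across, 11 mm high, flat top about 27 mm wide); up, it is 142 mm over the worktop. Moves straight down with the plunger.
- yellow_plunger (a joint): Stroke of the yellow jar's plunger, likewise. Leave it at 0.
- ramekin_1: The spare ramekin, fluted white, empty, standing loose on the worktop to the right of the tray, close among other things: 68 mm across, 45 mm high, walls about 9 mm, about 0.17 kg. Origin: centre of its underside.
- ramekin_2: A second, equal ramekin that already stands on the tray under the yellow jar's spout. Leave it.
- brass_tin: Brass lidded tin, 67 mm across, 106 mm tall, loose. Origin: centre of its underside. Bystander.
- salt_mill: Light wooden salt mill, 58 mm across, 150 mm tall, loose. Origin: centre of its underside. Bystander.
- kitchen_timer: Kitchen timer with a brass top, 66 mm across, 62 mm tall, loose. Origin: centre of its underside. Bystander.
- oil_bottle: Dark green oil bottle with a red top, 60 mm across, 272 mm tall, loose, standing back under the wall cabinets. Origin: centre of its underside. Bystander. (The wall cabinets begin 0.46 m over the worktop, 0.64 m ahead of the robot; door knobs stick out to 0.60 m: raise and swing the hand nearer the robot than that.)
Mind the look-alikes: they are no part of the job. What is shaped like the ramekin_1 but pink is not meant.

How it is judged:
On the way, in this order (a step that is already met when the one before it is completed fails the run):
1. the red jar's cap stands in the cap rest and the spare ramekin stands on the tray under the red spout, the plunger still up (horizontal distance between cap_red and cap_recess below 0.007 m and z of cap_red in the frame of cap_recess below 0.004 m and angle between cap_red's own z axis and vertical below 0.12 rad and horizontal distance between ramekin_1 and red_spout below 0.018 m and z of ramekin_1 in the frame of station between 0.009 and 0.019 m and angle between ramekin_1's own z axis and vertical below 0.1 rad and value of joint red_plunger below 0.003 m), for 0.2 s.
2. the red plunger is pushed down (over 13 of its 16 mm) with the ramekin under the spout and the cap in its rest (horizontal distance between cap_red and cap_recess below 0.007 m and z of cap_red in the frame of cap_recess below 0.004 m and angle between cap_red's own z axis and vertical below 0.12 rad and horizontal distance between ramekin_1 and red_spout below 0.018 m and z of ramekin_1 in the frame of station between 0.009 and 0.019 m and angle between ramekin_1's own z axis and vertical below 0.1 rad and value of joint red_plunger above 0.013 m), for 0.05 s.
At the end, for the whole second after the job is handed in: The red jar's cap stands upright in the recess of the cap rest (within 7 mm of its centre, less than 4 mm off the recess floor), the spare ramekin stands upright on the tray with its centre within 18 mm of the point under the red spout, both at rest, and the red plunger is up again (within 3 mm) (all of step 1 and linear speed of each of cap_red, ramekin_1 below 0.02 m/s); the robot touches nothing.
It fails at once if the red plunger is worked (over 5 mm) without the spare ramekin under its spout (value of joint red_plunger above 0.005 m and not (horizontal distance between ramekin_1 and red_spout below 0.018 m and z of ramekin_1 in the frame of station between 0.009 and 0.019 m and angle between ramekin_1's own z axis and vertical below 0.1 rad)).
It fails at once if the yellow pump is worked (over 4 mm), or its cap or its ramekin is moved by over 15 mm (value of joint yellow_plunger above 0.004 m or distance of any of cap_yellow, ramekin_2 from where it was at the start of the episode above 0.015 m).
It fails at once if the spare ramekin is tipped (over 35 degrees) (angle between ramekin_1's own z axis and vertical above 0.6 rad).
It fails at once if the tin, the mill, the timer or the oil bottle is moved by over 20 mm or knocked over (distance of any of brass_tin, salt_mill, kitchen_timer, oil_bottle from where it was at the start of the episode above 0.02 m or angle between any of brass_tin, salt_mill, kitchen_timer, oil_bottle's own z axis and vertical above 0.35 rad).
It also fails if it takes over 72 s, if anything falls off the work surface, if the arm or the gripper's body presses on something with over 40 N, if the wrist force passes 120 N, or if a joint passes its speed limit or range.

## Working session

There is one attempt and no reset: what is moved stays moved. The work goes in short steps, Python scripts to look and compute and a shell command to move; the robot and the scene stay as the last step left them, time stands still between calls to the robot, and variables do not carry over. Pictures are saved under pics/ and viewed, at most 10 in all, crops included, and the job is handed in when it is done.

```bash
ls; mkdir -p pics; python3 - <<'E'
from plant import ctrl, optics
import cv2
s=ctrl.get_state();print(s)
for n in("top","side"):
    d=optics.read_camera(n);cv2.imwrite(f"pics/{n}0.png",d["color"]);print(n,d["K"],d["R"],d["t"])
E
```

```text
pics
{'time': 0.0, 'qpos': array([-1.39903193e+00,  2.87145273e-01,  1.57820307e+00, -2.45908995e-05,
        1.27860763e+00, -1.49991931e-01]), 'dq': array([ 2.64818189e-04, -1.16559190e-04, -8.28934780e-05,  1.08417117e-04,
        1.02656895e-03, -8.54230765e-04]), 'joint_efforts': array([-4.13446596e-04, -4.05979908e+01, -2.92629880e+01, -1.94374861e-04,
        5.73181649e-03, -1.08013106e-05]), 'eef_pos': array([ 0.21336911, -0.63968246,  0.22994667]), 'tcp_rot': array([ 9.87085736e-01,  1.60188492e-01, -2.46330130e-05, -1.18146313e-03]), 'contact_force': array([ 0.07352178, -0.08281331, -1.09631621]), 'wrist_torque': array([-0.0229793 ,  0.02835702, -0.03184445]), 'finger_force': 0.0, 'opening': 0.9973131523155397}
top [[531.31002792   0.         328.33228841]
 [  0.         531.31002792 238.87457059]
 [  0.           0.           1.        ]] [[-0.01120836 -0.99977115  0.0182213 ]
 [-0.99671508  0.0097087  -0.08040395]
 [ 0.08020864 -0.01906264 -0.9965958 ]] [-0.22494245  0.56148804  1.17733886]
side [[498.50629564   0.         310.81003381]
 [  0.         498.50629564 241.6886472 ]
 [  0.           0.           1.        ]] [[ 0.91171809 -0.41002991  0.02540836]
 [-0.17750677 -0.44896073 -0.87574289]
 [ 0.37048814  0.79392048 -0.48210871]] [-0.55661527  0.08357626  1.39296696]
```

View pics/top0.png

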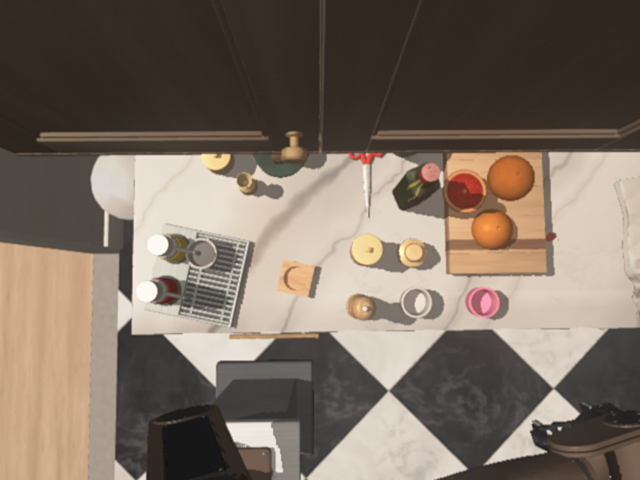

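View pics/side0.png

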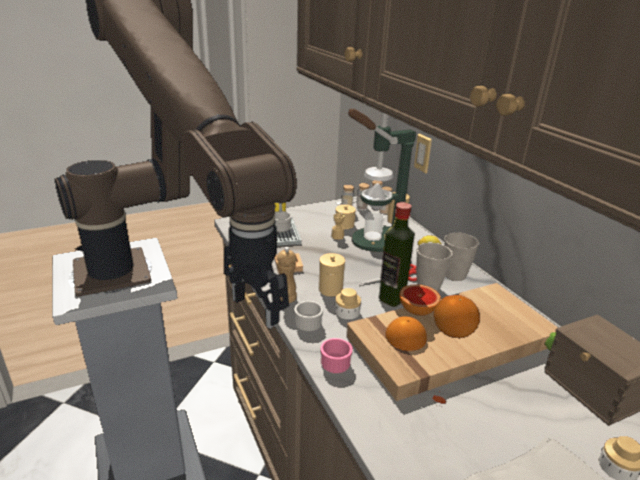

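The top view shows the tray at left with the red jar's cap near (150,291), the yellow jar's cap near (159,245) and ramekin_2 at (202,253). The cap rest is at (297,278), the spare ramekin at (416,303), the mill at (361,307), the tin at (366,250), the timer at (411,252) and the pink look-alike at (484,303). The side view confirms this layout. I'll zoom in on the top view.

```bash
cat > h.py <<'E'
import numpy as np, cv2
from plant import ctrl, optics
def ray(d,u,v,z):
    C=-d["R"].T@d["t"]; r=d["R"].T@np.linalg.inv(d["K"])@np.array([u,v,1.])
    return C+r*(z-C[2])/r[2]
def proj(d,X):
    p=d["K"]@(d["R"]@np.asarray(X)+d["t"]); return p[:2]/p[2]
E
python3 - <<'E'
from h import *
d=optics.read_camera("top");im=d["color"]
a=cv2.resize(im[220:335,130:330],None,fx=4,fy=4,interpolation=cv2.INTER_CUBIC)
cv2.imwrite("pics/a.png",a)
b=cv2.resize(im[220:340,330:510],None,fx=4,fy=4,interpolation=cv2.INTER_CUBIC)
cv2.imwrite("pics/b.png",b)
for n,u,v,z in [("ram",416,303,.045),("mill",361,307,.15),("tin",366,250,.106),("timer",411,252,.062),("rest",297,278,.018),("capR",150,291,.1495),("capY",159,245,.1495),("ram2",202,253,.059),("pink",484,303,.045)]:print(n,ray(d,u,v,z).round(4))
E
```

```text
ram [ 0.4135 -0.4225  0.045 ]
mill [ 0.4112 -0.2925  0.15  ]
tin [ 0.5283 -0.3084  0.106 ]
timer [ 0.5254 -0.4111  0.062 ]
rest [ 0.4717 -0.1592  0.018 ]
capR [0.448  0.1292 0.1495]
capY [0.54   0.1126 0.1495]
ram2 [0.5281 0.046  0.059 ]
pink [ 0.4117 -0.5736  0.045 ]
```

View pics/a.png

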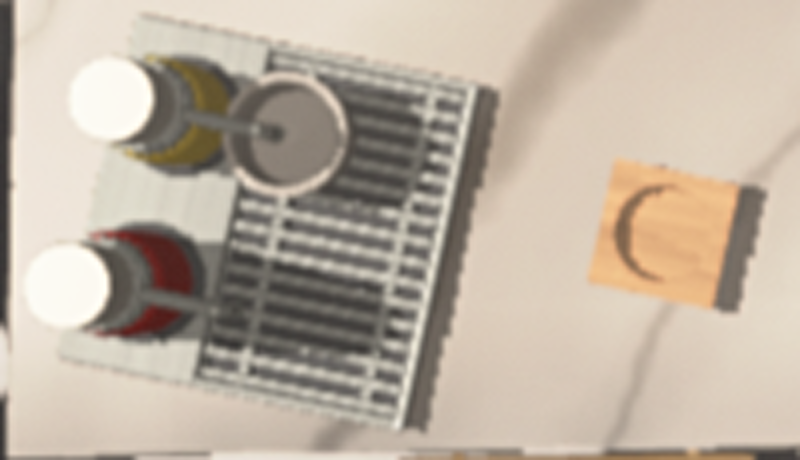

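View pics/b.png

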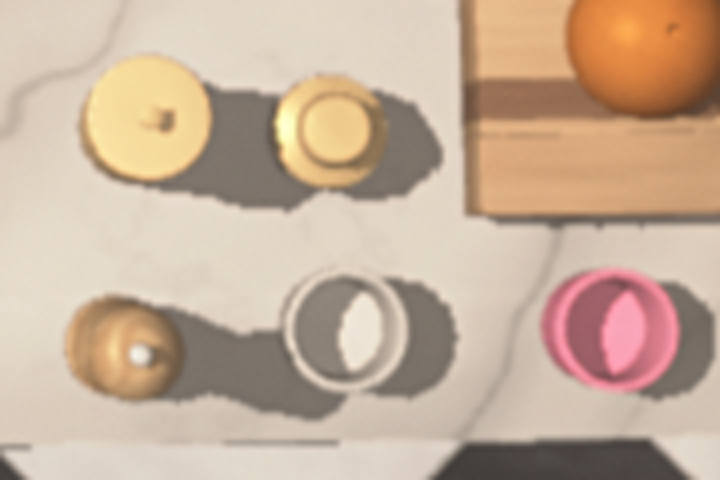

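The crops show these positions, in crop pixels (full pixel = offset + px/4):
- **Crop a, cap tops:** red at (69,285), yellow at (111,99).
- **Crop a, tray and rest:** ramekin_2's rim is at (289,133). The cap rest's corners are (618,158), (740,185), (715,308) and (590,280). The tray's top corners are (140,12), (478,85), (405,428) and (60,358).
- **Crop b:** the spare ramekin's rim is at (346,329).

```bash
python3 - <<'E'
from h import *
d=optics.read_camera("top")
A=lambda x,y,z:ray(d,130+(x+.5)/4-.5,220+(y+.5)/4-.5,z)
B=lambda x,y,z:ray(d,330+(x+.5)/4-.5,220+(y+.5)/4-.5,z)
cr=A(69,285,.1495);cy=A(111,99,.1495);r2=A(289,133,.059)
tc=[A(x,y,.014) for x,y in[(140,12),(478,85),(405,428),(60,358)]]
print("capR",cr,"capY",cy,"ram2",r2);print("tray",np.round(tc,4),[np.linalg.norm(tc[i]-tc[i-1]).round(4) for i in range(4)])
t=[np.arctan2(*(cr-cy)[:2])]  # placeholder
v=cy-cr;print("theta caps",np.arctan2(v[0],-v[1]),np.linalg.norm(v))
e=tc[0]-tc[1]+tc[3]-tc[2];print("theta tray",np.arctan2(e[1],e[0]))
e=tc[0]-tc[3]+tc[1]-tc[2];print("theta tray2",np.arctan2(e[0],-e[1]))
th=np.arctan2(v[0],-v[1])
# station fit from tray centre (x=+5,y=0)
ex=np.array([np.cos(th),np.sin(th)]);ey=np.array([-ex[1],ex[0]])
c=np.mean(tc,0)[:2]-.005*ex
print("from tray: capR",c+.065*ex+.048*ey,"capY",c+.065*ex-.048*ey,"spoutR",c-.002*ex+.048*ey,"spoutY",c-.002*ex-.048*ey)
print("rest",A(666,233,.018));rc=[A(x,y,.018) for x,y in[(618,158),(740,185),(715,308),(590,280)]];print([np.linalg.norm(rc[i]-rc[i-1]).round(4) for i in range(4)])
print("ram1",B(346,329,.045),"r",np.linalg.norm(B(346+62,329,.045)-B(346,329,.045)))
E
python3 -m creep '[{"x":41.7},{},{},{},{},{},{},{},{},{"grip":1}]' 2>&1 | head -20; sed -n 1,5p /dev/null
```

```text
capR [0.44834144 0.13539723 0.1495    ] capY [0.54129823 0.11588724 0.1495    ] ram2 [0.52836172 0.04632169 0.059     ]
tray [[ 0.6007  0.1411  0.014 ]
 [ 0.5571 -0.0507  0.014 ]
 [ 0.3645 -0.01    0.014 ]
 [ 0.4058  0.1831  0.014 ]] [np.float64(0.1993), np.float64(0.1967), np.float64(0.1969), np.float64(0.1975)]
theta caps 1.363916837081498 0.09498213209079423
theta tray 1.3537446625613663
theta tray2 1.36046611401018
from tray: capR [0.44737105 0.13446025] capY [0.54132401 0.11474119] spoutR [0.43360879 0.06888892] spoutY [0.52756175 0.04916985]
rest [ 0.47196147 -0.15718272  0.018     ]
[np.float64(0.0704), np.float64(0.0707), np.float64(0.0706), np.float64(0.0722)]
ram1 [ 0.41593315 -0.42285667  0.045     ] r 0.034373523444282926
$[0]: bad value
```

```bash
python3 -m creep '[{"rz":6.2,"grip":1},{"rz":6.2},{"rz":6.1},{"x":29,"y":-27},{"x":29,"y":-27},{"x":29,"y":-27},{"x":29,"y":-27},{"x":29,"y":-27},{"x":29,"y":-27},{"x":29,"y":-27}]' 40
```

```text
$[0]: bad value
```

```bash
python3 -m creep '[{"x":0,"y":0,"z":0,"rx":0,"ry":0,"rz":6.2,"grip":1},{"x":0,"y":0,"z":0,"rx":0,"ry":0,"rz":6.2,"grip":1},{"x":0,"y":0,"z":0,"rx":0,"ry":0,"rz":6.1,"grip":1},{"x":29,"y":-27,"z":0,"rx":0,"ry":0,"rz":0,"grip":1},{"x":29,"y":-27,"z":0,"rx":0,"ry":0,"rz":0,"grip":1},{"x":29,"y":-27,"z":0,"rx":0,"ry":0,"rz":0,"grip":1},{"x":29,"y":-27,"z":0,"rx":0,"ry":0,"rz":0,"grip":1},{"x":29,"y":-27,"z":0,"rx":0,"ry":0,"rz":0,"grip":1},{"x":29,"y":-27,"z":0,"rx":0,"ry":0,"rz":0,"grip":1},{"x":29,"y":-27,"z":0,"rx":0,"ry":0,"rz":0,"grip":1}]' 40
```

```text
time: 1.03
eef_pos: [0.4178, -0.4499, 0.2312]
tcp_rot: [1.0, -0.001, -0.0, -0.0]
contact_force: [1.0, 0.1, -1.2]
opening: 0.996
finger_force: 0.0
```

```bash
python3 -m creep '[{"x":-2,"y":-27,"z":0,"rx":0,"ry":0,"rz":0,"grip":1},{"x":0,"y":0,"z":0,"rx":0,"ry":0,"rz":0,"grip":1},{"x":0,"y":0,"z":35,"rx":0,"ry":0,"rz":0,"grip":1},{"x":0,"y":0,"z":35,"rx":0,"ry":0,"rz":0,"grip":1},{"x":0,"y":0,"z":35,"rx":0,"ry":0,"rz":0,"grip":1},{"x":0,"y":0,"z":35,"rx":0,"ry":0,"rz":0,"grip":1},{"x":0,"y":0,"z":10,"rx":0,"ry":0,"rz":0,"grip":1},{"x":0,"y":0,"z":0,"rx":0,"ry":0,"rz":0,"grip":1},{"x":0,"y":0,"z":0,"rx":0,"ry":0,"rz":0,"grip":1},{"x":0,"y":0,"z":0,"rx":0,"ry":0,"rz":0,"grip":1}]'; python3 - <<'E'
from h import *
a=optics.read_camera("top")["color"][200:340,330:510];b=optics.read_camera("side")["color"][170:400,220:420]
cv2.imwrite("pics/c.png",np.hstack([cv2.resize(a,(450,350)),cv2.resize(b,(304,350))]))
E
```

```text
time: 1.87
eef_pos: [0.4158, -0.4265, 0.0841]
tcp_rot: [1.0, -0.001, 0.001, 0.002]
contact_force: [0.9, 0.2, 0.9]
opening: 1.0
finger_force: 0.0
```

View pics/c.png

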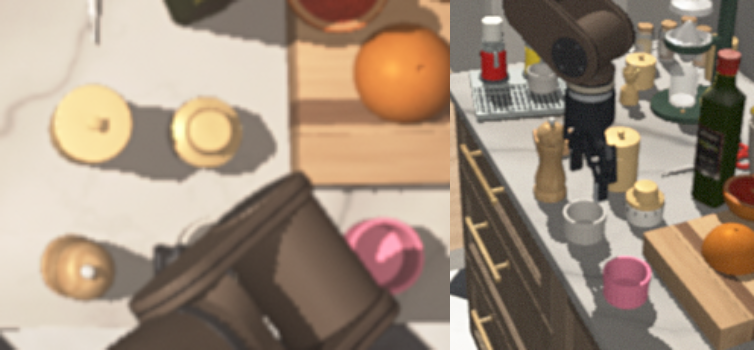

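The side crop shows the fingers above and slightly behind the spare ramekin, whose rim centre is at about (585,210) in the crop, or full (309,308). I'll check that against the projection.

```bash
python3 - <<'E'
from h import *
d=optics.read_camera("side")
print(proj(d,[.416,-.423,.045]),proj(d,[.416,-.4265,.084]),proj(d,[.416,-.4265+.0425,.097]),proj(d,[.416,-.4265-.0425,.097]),ray(d,308.8,308,.045),ctrl.get_state()["eef_pos"])
E
```

```text
[309.65571304 308.83776344] [310.66983522 296.17194703] [303.54404843 282.21570992] [318.51233516 301.50575826] [ 0.41546701 -0.41917721  0.045     ] [ 0.41575241 -0.4261142   0.08409662]
```

```bash
python3 -m creep '[{"x":0,"y":-4,"z":0,"rx":0,"ry":0,"rz":0,"grip":1},{"x":0,"y":0,"z":20,"rx":0,"ry":0,"rz":0,"grip":1},{"x":0,"y":0,"z":20,"rx":0,"ry":0,"rz":0,"grip":1},{"x":0,"y":0,"z":20,"rx":0,"ry":0,"rz":0,"grip":1},{"x":0,"y":0,"z":15,"rx":0,"ry":0,"rz":0,"grip":1},{"x":0,"y":0,"z":0,"rx":0,"ry":0,"rz":0,"grip":1},{"x":0,"y":0,"z":0,"rx":0,"ry":0,"rz":0,"grip":0.5},{"x":0,"y":0,"z":0,"rx":0,"ry":0,"rz":0,"grip":0.5},{"x":0,"y":0,"z":0,"rx":0,"ry":0,"rz":0,"grip":0.5},{"x":0,"y":0,"z":0,"rx":0,"ry":0,"rz":0,"grip":0.5}]' 40
```

```text
time: 2.85
eef_pos: [0.4156, -0.4216, 0.0081]
tcp_rot: [1.0, -0.001, 0.001, 0.001]
contact_force: [0.4, 0.8, 2.5]
opening: 0.772
finger_force: 45.0
```

```bash
python3 -m creep '[{"x":0,"y":0,"z":-38,"rx":0,"ry":0,"rz":0,"grip":0.5},{"x":0,"y":0,"z":-38,"rx":0,"ry":0,"rz":0,"grip":0.5},{"x":0,"y":0,"z":-38,"rx":0,"ry":0,"rz":0,"grip":0.5},{"x":0,"y":0,"z":-38,"rx":0,"ry":0,"rz":0,"grip":0.5},{"x":0,"y":0,"z":-38,"rx":0,"ry":0,"rz":0,"grip":0.5},{"x":5,"y":-30,"z":0,"rx":0,"ry":0,"rz":0,"grip":0.5},{"x":5,"y":-35,"z":0,"rx":0,"ry":0,"rz":0,"grip":0.5},{"x":5,"y":-35,"z":0,"rx":0,"ry":0,"rz":0,"grip":0.5},{"x":5,"y":-35,"z":0,"rx":0,"ry":0,"rz":0,"grip":0.5},{"x":4,"y":-35,"z":0,"rx":0,"ry":0,"rz":0,"grip":0.5}]'
python3 -m creep '[{"x":0,"y":-35,"z":0,"rx":0,"ry":0,"rz":0,"grip":0.5},{"x":0,"y":-35,"z":0,"rx":0,"ry":0,"rz":0,"grip":0.5},{"x":0,"y":-35,"z":0,"rx":0,"ry":0,"rz":0,"grip":0.5},{"x":0,"y":-35,"z":0,"rx":0,"ry":0,"rz":0,"grip":0.5},{"x":0,"y":-35,"z":0,"rx":0,"ry":0,"rz":0,"grip":0.5},{"x":0,"y":-35,"z":0,"rx":0,"ry":0,"rz":0,"grip":0.5},{"x":0,"y":-35,"z":0,"rx":0,"ry":0,"rz":0,"grip":0.5},{"x":0,"y":0,"z":0,"rx":0,"ry":0,"rz":-6.5,"grip":0.5},{"x":0,"y":0,"z":0,"rx":0,"ry":0,"rz":-6.5,"grip":0.5},{"x":0,"y":0,"z":0,"rx":0,"ry":0,"rz":-6.5,"grip":0.5}]'
python3 -m creep '[{"x":0,"y":0,"z":0,"rx":0,"ry":0,"rz":-6.5,"grip":0.5},{"x":0,"y":0,"z":0,"rx":0,"ry":0,"rz":-6.5,"grip":0.5},{"x":0,"y":0,"z":0,"rx":0,"ry":0,"rz":-6.5,"grip":0.5},{"x":0,"y":0,"z":0,"rx":0,"ry":0,"rz":-6.5,"grip":0.5},{"x":0,"y":0,"z":0,"rx":0,"ry":0,"rz":-6.5,"grip":0.5},{"x":0,"y":0,"z":0,"rx":0,"ry":0,"rz":-6.5,"grip":0.5},{"x":0,"y":0,"z":0,"rx":0,"ry":0,"rz":-6.5,"grip":0.5},{"x":0,"y":0,"z":0,"rx":0,"ry":0,"rz":-6.5,"grip":0.5},{"x":0,"y":0,"z":0,"rx":0,"ry":0,"rz":-6.5,"grip":0.5},{"x":0,"y":0,"z":0,"rx":0,"ry":0,"rz":0,"grip":0.5}]'
```

```text
time: 3.68
eef_pos: [0.4387, -0.2489, 0.1967]
tcp_rot: [1.0, -0.001, 0.0, 0.0]
contact_force: [0.5, -0.2, -2.0]
opening: 0.768
finger_force: 46.0
time: 4.52
eef_pos: [0.4389, -0.0045, 0.1966]
tcp_rot: [0.985, 0.173, 0.0, 0.0]
contact_force: [0.3, 0.5, -1.1]
opening: 0.767
finger_force: 46.1
time: 5.35
eef_pos: [0.439, -0.0055, 0.1966]
tcp_rot: [0.777, 0.63, 0.0, 0.0]
contact_force: [0.2, -0.5, -1.3]
opening: 0.768
finger_force: 46.1
```

```bash
python3 -m creep '[{"x":17,"y":-2.5,"z":0,"rx":0,"ry":0,"rz":0,"grip":0.5},{"x":0,"y":0,"z":25,"rx":0,"ry":0,"rz":0,"grip":0.5},{"x":0,"y":0,"z":30,"rx":0,"ry":0,"rz":0,"grip":0.5},{"x":0,"y":0,"z":30,"rx":0,"ry":0,"rz":0,"grip":0.5},{"x":0,"y":0,"z":30,"rx":0,"ry":0,"rz":0,"grip":0.5},{"x":0,"y":0,"z":20,"rx":0,"ry":0,"rz":0,"grip":0.5},{"x":0,"y":0,"z":0,"rx":0,"ry":0,"rz":0,"grip":0.5},{"x":0,"y":0,"z":0,"rx":0,"ry":0,"rz":0,"grip":0.5},{"x":0,"y":0,"z":0,"rx":0,"ry":0,"rz":0,"grip":0.5},{"x":0,"y":0,"z":0,"rx":0,"ry":0,"rz":0,"grip":0.5}]'
python3 - <<'E'
from h import *
a=optics.read_camera("top")["color"][220:335,130:330];b=optics.read_camera("side")["color"][170:290,190:340]
cv2.imwrite("pics/d.png",np.hstack([cv2.resize(a,(400,230)),cv2.resize(b,(288,230))]))
E
```

```text
time: 6.18
eef_pos: [0.4421, 0.0112, 0.0635]
tcp_rot: [0.778, 0.629, 0.001, 0.002]
contact_force: [0.1, -0.0, -1.1]
opening: 0.767
finger_force: 46.1
```

View pics/d.png

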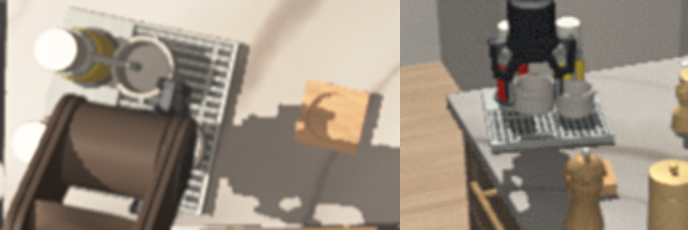

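The top crop shows the hand over the grate: its right finger is just beyond ramekin_2's rim, which is clear by calculation. The side crop shows the ramekin level in the grip. Now lower it and release.

```bash
python3 -m creep '[{"x":0,"y":-2,"z":12,"rx":0,"ry":0,"rz":0,"grip":0.5},{"x":0,"y":0,"z":12,"rx":0,"ry":0,"rz":0,"grip":0.5},{"x":0,"y":0,"z":10,"rx":0,"ry":0,"rz":0,"grip":0.5},{"x":0,"y":0,"z":5,"rx":0,"ry":0,"rz":0,"grip":0.5},{"x":0,"y":0,"z":2,"rx":0,"ry":0,"rz":0,"grip":0.5},{"x":0,"y":0,"z":0,"rx":0,"ry":0,"rz":0,"grip":0.5},{"x":0,"y":0,"z":0,"rx":0,"ry":0,"rz":0,"grip":0.5},{"x":0,"y":0,"z":0,"rx":0,"ry":0,"rz":0,"grip":0.5},{"x":0,"y":0,"z":0,"rx":0,"ry":0,"rz":0,"grip":0.5},{"x":0,"y":0,"z":0,"rx":0,"ry":0,"rz":0,"grip":0.5}]'
```

```text
time: 7.12
eef_pos: [0.4382, 0.012, 0.0221]
tcp_rot: [0.777, 0.629, -0.001, -0.001]
contact_force: [-7.6, 0.6, 12.8]
opening: 0.768
finger_force: 47.3
```

```bash
python3 -m creep '[{"x":0,"y":0,"z":0,"rx":0,"ry":0,"rz":0,"grip":1},{"x":0,"y":0,"z":0,"rx":0,"ry":0,"rz":0,"grip":1},{"x":0,"y":0,"z":0,"rx":0,"ry":0,"rz":0,"grip":1},{"x":0,"y":0,"z":0,"rx":0,"ry":0,"rz":0,"grip":1},{"x":0,"y":0,"z":-25,"rx":0,"ry":0,"rz":0,"grip":1},{"x":0,"y":0,"z":-30,"rx":0,"ry":0,"rz":0,"grip":1},{"x":0,"y":0,"z":-30,"rx":0,"ry":0,"rz":0,"grip":1},{"x":-30,"y":0,"z":0,"rx":0,"ry":0,"rz":0,"grip":0.47},{"x":-33,"y":0,"z":0,"rx":0,"ry":0,"rz":0,"grip":0.47},{"x":0,"y":0,"z":0,"rx":0,"ry":0,"rz":0,"grip":0.47}]'
python3 -m creep '[{"x":0,"y":0,"z":0,"rx":0,"ry":0,"rz":0,"grip":0.47},{"x":0,"y":0,"z":0,"rx":0,"ry":0,"rz":0,"grip":0.47},{"x":0,"y":0,"z":0,"rx":0,"ry":0,"rz":0,"grip":0.47},{"x":0,"y":0,"z":0,"rx":0,"ry":0,"rz":0,"grip":0.47},{"x":0,"y":0,"z":25,"rx":0,"ry":0,"rz":0,"grip":0.47},{"x":0,"y":0,"z":25,"rx":0,"ry":0,"rz":0,"grip":0.47},{"x":0,"y":0,"z":20,"rx":0,"ry":0,"rz":0,"grip":0.47},{"x":0,"y":0,"z":0,"rx":0,"ry":0,"rz":0,"grip":0.47},{"x":0,"y":0,"z":0,"rx":0,"ry":0,"rz":0,"grip":0.47},{"x":0,"y":0,"z":0,"rx":0,"ry":0,"rz":0,"grip":0.47}]'
```

```text
time: 7.95
eef_pos: [0.4255, -0.0532, 0.1065]
tcp_rot: [0.778, 0.628, 0.0, 0.002]
contact_force: [0.9, 0.5, -0.6]
opening: 0.606
finger_force: 0.0
time: 8.78
eef_pos: [0.426, -0.0495, 0.0362]
tcp_rot: [0.777, 0.629, 0.0, 0.001]
contact_force: [0.4, -0.2, 0.8]
opening: 0.47
finger_force: 0.0
```

```bash
python3 -m creep '[{"x":12,"y":0,"z":0,"rx":0,"ry":0,"rz":0,"grip":0.47},{"x":10,"y":0,"z":0,"rx":0,"ry":0,"rz":0,"grip":0.47},{"x":8,"y":-2.5,"z":0,"rx":0,"ry":0,"rz":0,"grip":0.47},{"x":8,"y":-2.5,"z":0,"rx":0,"ry":0,"rz":0,"grip":0.47},{"x":8,"y":-2.5,"z":0,"rx":0,"ry":0,"rz":0,"grip":0.47},{"x":8,"y":-2.5,"z":0,"rx":0,"ry":0,"rz":0,"grip":0.47},{"x":8,"y":-2.5,"z":0,"rx":0,"ry":0,"rz":0,"grip":0.47},{"x":7,"y":-2.5,"z":0,"rx":0,"ry":0,"rz":0,"grip":0.47},{"x":4,"y":-1,"z":0,"rx":0,"ry":0,"rz":0,"grip":0.47},{"x":0,"y":0,"z":0,"rx":0,"ry":0,"rz":0,"grip":0.47}]'
```

```text
time: 9.62
eef_pos: [0.4245, 0.0262, 0.0352]
tcp_rot: [0.777, 0.629, 0.0, -0.0]
contact_force: [0.2, -1.6, 0.4]
opening: 0.469
finger_force: 0.4
```

```bash
python3 -m creep '[{"x":-20,"y":0,"z":0,"rx":0,"ry":0,"rz":0,"grip":0.47},{"x":-20,"y":0,"z":0,"rx":0,"ry":0,"rz":0,"grip":0.47},{"x":0,"y":0,"z":-35,"rx":0,"ry":0,"rz":0,"grip":0.47},{"x":0,"y":0,"z":-35,"rx":0,"ry":0,"rz":0,"grip":0.47},{"x":0,"y":0,"z":-40,"rx":0,"ry":0,"rz":0,"grip":0.7},{"x":-40,"y":0,"z":0,"rx":0,"ry":0,"rz":0,"grip":0.7},{"x":-40,"y":9,"z":0,"rx":0,"ry":0,"rz":0,"grip":0.7},{"x":-40,"y":9,"z":0,"rx":0,"ry":0,"rz":0,"grip":0.7},{"x":-40,"y":9,"z":0,"rx":0,"ry":0,"rz":0,"grip":0.7},{"x":-40,"y":9,"z":0,"rx":0,"ry":0,"rz":0,"grip":0.7}]'
python3 - <<'E'
from h import *
a=optics.read_camera("top")["color"][220:335,130:330]
cv2.imwrite("pics/e.png",cv2.resize(a,None,fx=4,fy=4,interpolation=cv2.INTER_CUBIC))
E
```

```text
time: 10.45
eef_pos: [0.4087, -0.2177, 0.1443]
tcp_rot: [0.778, 0.629, 0.0, -0.002]
contact_force: [1.2, 0.6, 0.5]
opening: 0.698
finger_force: 0.0
```

View pics/e.png

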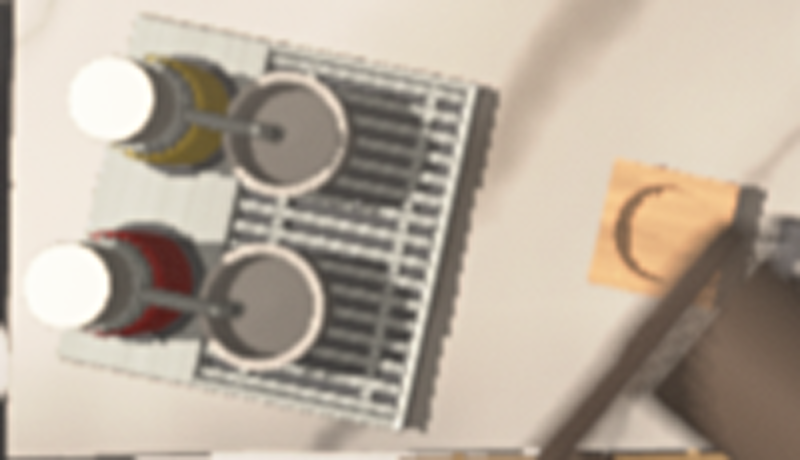

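The red-side ramekin's rim centre is at (264,306) in the crop. The spout tips are at about (235,308) for red and (273,132) for yellow, so I'll compute the offset.

```bash
python3 - <<'E'
from h import *
d=optics.read_camera("top")
A=lambda x,y,z:ray(d,130+(x+.5)/4-.5,220+(y+.5)/4-.5,z)
r=A(264,306,.059);S=np.array([.434,.069]);print(r,r[:2]-S)
for p in([.434,.069,.072],[.4475,.1345,.1495],[.528,.049,.072]):
    u=proj(d,p);print((u[0]-130)*4,(u[1]-220)*4)
E
```

```text
[0.43458437 0.05908214 0.059     ] [ 0.00058437 -0.00991786]
238.30660947462115 306.4682402642293
69.28007720634412 285.1712725009379
277.236172081052 130.91595499853076
```

```bash
python3 -m creep '[{"x":35,"y":-6,"z":0,"rx":0,"ry":0,"rz":0,"grip":0.47},{"x":35,"y":-6,"z":0,"rx":0,"ry":0,"rz":0,"grip":0.47},{"x":35,"y":-6,"z":0,"rx":0,"ry":0,"rz":0,"grip":0.47},{"x":35,"y":-6,"z":0,"rx":0,"ry":0,"rz":0,"grip":0.47},{"x":35,"y":-6,"z":0,"rx":0,"ry":0,"rz":0,"grip":0.47},{"x":30,"y":-6,"z":0,"rx":0,"ry":0,"rz":0,"grip":0.47},{"x":0,"y":0,"z":0,"rx":0,"ry":0,"rz":0,"grip":0.47},{"x":0,"y":0,"z":35,"rx":0,"ry":0,"rz":0,"grip":0.47},{"x":0,"y":0,"z":35,"rx":0,"ry":0,"rz":0,"grip":0.47},{"x":0,"y":0,"z":34,"rx":0,"ry":0,"rz":0,"grip":0.47}]'
```

```text
time: 11.38
eef_pos: [0.4168, -0.0082, 0.04]
tcp_rot: [0.777, 0.629, 0.0, -0.0]
contact_force: [0.6, 0.1, -0.2]
opening: 0.467
finger_force: 0.0
```

```bash
python3 -m creep '[{"x":12,"y":0,"z":0,"rx":0,"ry":0,"rz":0,"grip":0.47},{"x":12,"y":0,"z":0,"rx":0,"ry":0,"rz":0,"grip":0.47},{"x":6,"y":0,"z":0,"rx":0,"ry":0,"rz":0,"grip":0.47},{"x":6,"y":0,"z":0,"rx":0,"ry":0,"rz":0,"grip":0.47},{"x":5,"y":0,"z":0,"rx":0,"ry":0,"rz":0,"grip":0.47},{"x":0,"y":0,"z":0,"rx":0,"ry":0,"rz":0,"grip":0.47},{"x":0,"y":0,"z":0,"rx":0,"ry":0,"rz":0,"grip":0.47},{"x":-10,"y":0,"z":0,"rx":0,"ry":0,"rz":0,"grip":0.47},{"x":-20,"y":0,"z":0,"rx":0,"ry":0,"rz":0,"grip":0.47},{"x":-20,"y":0,"z":0,"rx":0,"ry":0,"rz":0,"grip":0.47}]'
python3 -m creep '[{"x":-20,"y":0,"z":0,"rx":0,"ry":0,"rz":0,"grip":0.47},{"x":0,"y":0,"z":-40,"rx":0,"ry":0,"rz":0,"grip":0.7},{"x":0,"y":0,"z":-40,"rx":0,"ry":0,"rz":0,"grip":0.7},{"x":0,"y":0,"z":-40,"rx":0,"ry":0,"rz":0,"grip":0.7},{"x":0,"y":0,"z":-40,"rx":0,"ry":0,"rz":0,"grip":0.7},{"x":0,"y":0,"z":-25,"rx":0,"ry":0,"rz":0,"grip":0.7},{"x":30,"y":0,"z":0,"rx":0,"ry":0,"rz":0,"grip":0.7},{"x":35,"y":0,"z":0,"rx":0,"ry":0,"rz":0,"grip":0.7},{"x":35,"y":0,"z":0,"rx":0,"ry":0,"rz":0,"grip":0.7},{"x":35,"y":0,"z":0,"rx":0,"ry":0,"rz":0,"grip":0.7}]'
```

```text
time: 12.22
eef_pos: [0.4154, -0.0189, 0.0416]
tcp_rot: [0.777, 0.629, 0.0, 0.0]
contact_force: [-0.3, -0.3, 0.9]
opening: 0.466
finger_force: 0.0
time: 13.05
eef_pos: [0.4398, 0.0949, 0.227]
tcp_rot: [0.778, 0.628, 0.001, 0.001]
contact_force: [0.4, -0.7, 0.2]
opening: 0.698
finger_force: 0.0
```

```bash
python3 -m creep '[{"x":18,"y":0,"z":0,"rx":0,"ry":0,"rz":0,"grip":0.7},{"x":16,"y":0,"z":0,"rx":0,"ry":0,"rz":0,"grip":0.7},{"x":0,"y":0,"z":0,"rx":0,"ry":0,"rz":0,"grip":0.7},{"x":0,"y":0,"z":15,"rx":0,"ry":0,"rz":0,"grip":0.7},{"x":0,"y":0,"z":15,"rx":0,"ry":0,"rz":0,"grip":0.7},{"x":0,"y":0,"z":15,"rx":0,"ry":0,"rz":0,"grip":0.7},{"x":0,"y":0,"z":15,"rx":0,"ry":0,"rz":0,"grip":0.7},{"x":0,"y":0,"z":0,"rx":0,"ry":0,"rz":0,"grip":0.7},{"x":0,"y":0,"z":0,"rx":0,"ry":0,"rz":0,"grip":0.7},{"x":0,"y":0,"z":0,"rx":0,"ry":0,"rz":0,"grip":0.7}]'
```

```text
time: 13.88
eef_pos: [0.4473, 0.127, 0.1673]
tcp_rot: [0.778, 0.629, 0.0, 0.0]
contact_force: [0.3, 0.8, 0.5]
opening: 0.701
finger_force: 0.0
```

```bash
python3 -m creep '[{"x":7.5,"y":-1,"z":0,"rx":0,"ry":0,"rz":0,"grip":0.7},{"x":0,"y":0,"z":0,"rx":0,"ry":0,"rz":0,"grip":0.7},{"x":0,"y":0,"z":18,"rx":0,"ry":0,"rz":0,"grip":0.7},{"x":0,"y":0,"z":18,"rx":0,"ry":0,"rz":0,"grip":0.7},{"x":0,"y":0,"z":13,"rx":0,"ry":0,"rz":0,"grip":0.7},{"x":0,"y":0,"z":0,"rx":0,"ry":0,"rz":0,"grip":0.7},{"x":0,"y":0,"z":0,"rx":0,"ry":0,"rz":0,"grip":0.3},{"x":0,"y":0,"z":0,"rx":0,"ry":0,"rz":0,"grip":0.3},{"x":0,"y":0,"z":0,"rx":0,"ry":0,"rz":0,"grip":0.3},{"x":0,"y":0,"z":0,"rx":0,"ry":0,"rz":0,"grip":0.3}]' 25
```

```text
time: 14.72
eef_pos: [0.4482, 0.1355, 0.1186]
tcp_rot: [0.777, 0.629, 0.001, 0.001]
contact_force: [-1.0, -0.8, 0.5]
opening: 0.506
finger_force: 25.4
```

```bash
python3 -m creep '[{"x":0,"y":0,"z":-20,"rx":0,"ry":0,"rz":0,"grip":0.3},{"x":0,"y":0,"z":-30,"rx":0,"ry":0,"rz":0,"grip":0.3},{"x":0,"y":0,"z":-40,"rx":0,"ry":0,"rz":0,"grip":0.3},{"x":0,"y":0,"z":-10,"rx":0,"ry":0,"rz":0,"grip":0.3},{"x":-30,"y":9,"z":0,"rx":0,"ry":0,"rz":0,"grip":0.3},{"x":-30,"y":9,"z":0,"rx":0,"ry":0,"rz":0,"grip":0.3},{"x":-30,"y":9,"z":0,"rx":0,"ry":0,"rz":0,"grip":0.3},{"x":-30,"y":9,"z":0,"rx":0,"ry":0,"rz":0,"grip":0.3},{"x":-30,"y":9,"z":0,"rx":0,"ry":0,"rz":0,"grip":0.3},{"x":-30,"y":9,"z":0,"rx":0,"ry":0,"rz":0,"grip":0.3}]'
python3 -m creep '[{"x":-30,"y":9,"z":0,"rx":0,"ry":0,"rz":0,"grip":0.3},{"x":-30,"y":9,"z":0,"rx":0,"ry":0,"rz":0,"grip":0.3},{"x":-30,"y":9,"z":0,"rx":0,"ry":0,"rz":0,"grip":0.3},{"x":-12,"y":3.5,"z":0,"rx":0,"ry":0,"rz":0,"grip":0.3},{"x":0,"y":0,"z":25,"rx":0,"ry":0,"rz":0,"grip":0.3},{"x":0,"y":0,"z":30,"rx":0,"ry":0,"rz":0,"grip":0.3},{"x":0,"y":0,"z":30,"rx":0,"ry":0,"rz":0,"grip":0.3},{"x":0,"y":0,"z":30,"rx":0,"ry":0,"rz":0,"grip":0.3},{"x":0,"y":0,"z":30,"rx":0,"ry":0,"rz":0,"grip":0.3},{"x":0,"y":0,"z":0,"rx":0,"ry":0,"rz":0,"grip":0.3}]'
```

```text
time: 15.55
eef_pos: [0.4626, -0.0535, 0.218]
tcp_rot: [0.777, 0.629, 0.0, 0.001]
contact_force: [1.1, 0.2, -0.2]
opening: 0.504
finger_force: 25.6
time: 16.38
eef_pos: [0.4668, -0.1552, 0.0665]
tcp_rot: [0.777, 0.629, -0.002, -0.006]
contact_force: [-0.2, 0.6, -0.7]
opening: 0.502
finger_force: 25.7
```

```bash
python3 -m creep '[{"x":0,"y":0,"z":0,"rx":0,"ry":0,"rz":0,"grip":0.3},{"x":0,"y":0,"z":0,"rx":0,"ry":0,"rz":0,"grip":0.3},{"x":0,"y":0,"z":0,"rx":0,"ry":0,"rz":0,"grip":0.3},{"x":0,"y":0,"z":0,"rx":0,"ry":0,"rz":0,"grip":0.3},{"x":0,"y":0,"z":0,"rx":0,"ry":0,"rz":0,"grip":0.3},{"x":0,"y":0,"z":0,"rx":0,"ry":0,"rz":0,"grip":0.3},{"x":0,"y":0,"z":0,"rx":0,"ry":0,"rz":0,"grip":0.3},{"x":0,"y":0,"z":0,"rx":0,"ry":0,"rz":0,"grip":0.3},{"x":0,"y":0,"z":0,"rx":0,"ry":0,"rz":0,"grip":0.3},{"x":0,"y":0,"z":0,"rx":0,"ry":0,"rz":0,"grip":0.3}]'
python3 - <<'E'
from h import *
a=optics.read_camera("top")["color"][220:335,130:330];b=optics.read_camera("side")["color"][170:320,190:390]
cv2.imwrite("pics/f.png",np.hstack([cv2.resize(a,(400,230)),cv2.resize(b,(400,300))[:230]]) )
E
```

```text
time: 17.22
eef_pos: [0.471, -0.1581, 0.0723]
tcp_rot: [0.777, 0.629, -0.0, -0.0]
contact_force: [0.2, 0.7, -1.2]
opening: 0.506
finger_force: 25.7
```

View pics/f.png

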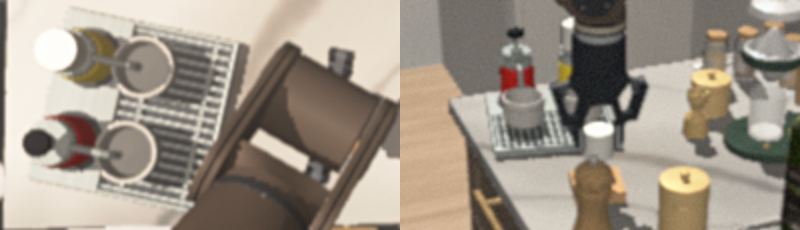

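The cap is held upright above the rest. The plunger is bare at about (40,143) in the left half, and the ramekin sits under the red spout at about (125,150). Lowering the cap.

```bash
python3 -m creep '[{"x":1,"y":1,"z":10,"rx":0,"ry":0,"rz":0,"grip":0.3},{"x":0,"y":0,"z":10,"rx":0,"ry":0,"rz":0,"grip":0.3},{"x":0,"y":0,"z":10,"rx":0,"ry":0,"rz":0,"grip":0.3},{"x":0,"y":0,"z":10,"rx":0,"ry":0,"rz":0,"grip":0.3},{"x":0,"y":0,"z":8,"rx":0,"ry":0,"rz":0,"grip":0.3},{"x":0,"y":0,"z":5,"rx":0,"ry":0,"rz":0,"grip":0.3},{"x":0,"y":0,"z":0,"rx":0,"ry":0,"rz":0,"grip":0.3},{"x":0,"y":0,"z":0,"rx":0,"ry":0,"rz":0,"grip":0.3},{"x":0,"y":0,"z":0,"rx":0,"ry":0,"rz":0,"grip":0.3},{"x":0,"y":0,"z":0,"rx":0,"ry":0,"rz":0,"grip":0.3}]'
```

```text
time: 18.15
eef_pos: [0.4722, -0.1573, 0.0192]
tcp_rot: [0.777, 0.629, 0.0, 0.0]
contact_force: [0.7, -0.8, 0.0]
opening: 0.507
finger_force: 25.6
```

```bash
python3 -m creep '[{"x":0,"y":0,"z":1,"rx":0,"ry":0,"rz":0,"grip":0.3},{"x":0,"y":0,"z":0,"rx":0,"ry":0,"rz":0,"grip":0.3},{"x":0,"y":0,"z":0,"rx":0,"ry":0,"rz":0,"grip":0.65},{"x":0,"y":0,"z":0,"rx":0,"ry":0,"rz":0,"grip":0.65},{"x":0,"y":0,"z":0,"rx":0,"ry":0,"rz":0,"grip":0.65},{"x":0,"y":0,"z":0,"rx":0,"ry":0,"rz":0,"grip":0.65},{"x":0,"y":0,"z":-15,"rx":0,"ry":0,"rz":0,"grip":0.65},{"x":0,"y":0,"z":-30,"rx":0,"ry":0,"rz":0,"grip":0.65},{"x":0,"y":0,"z":-40,"rx":0,"ry":0,"rz":0,"grip":0.65},{"x":0,"y":0,"z":-40,"rx":0,"ry":0,"rz":0,"grip":0.65}]'
python3 -m creep '[{"x":0,"y":0,"z":-40,"rx":0,"ry":0,"rz":0,"grip":0},{"x":0,"y":0,"z":-30,"rx":0,"ry":0,"rz":0,"grip":0},{"x":35,"y":-10.5,"z":0,"rx":0,"ry":0,"rz":0,"grip":0},{"x":35,"y":-10.5,"z":0,"rx":0,"ry":0,"rz":0,"grip":0},{"x":35,"y":-10.5,"z":0,"rx":0,"ry":0,"rz":0,"grip":0},{"x":35,"y":-10.5,"z":0,"rx":0,"ry":0,"rz":0,"grip":0},{"x":35,"y":-10.5,"z":0,"rx":0,"ry":0,"rz":0,"grip":0},{"x":35,"y":-10.5,"z":0,"rx":0,"ry":0,"rz":0,"grip":0},{"x":35,"y":-10.5,"z":0,"rx":0,"ry":0,"rz":0,"grip":0},{"x":35,"y":-10.5,"z":0,"rx":0,"ry":0,"rz":0,"grip":0}]'
python3 - <<'E'
from h import *
a=optics.read_camera("top")["color"][220:335,130:330];b=optics.read_camera("side")["color"][170:320,190:390]
cv2.imwrite("pics/g.png",np.hstack([cv2.resize(a,(400,230)),cv2.resize(b,(400,300))[:230]]) )
E
```

```text
time: 18.98
eef_pos: [0.4712, -0.1567, 0.1436]
tcp_rot: [0.778, 0.629, -0.001, -0.001]
contact_force: [1.0, -1.0, 0.0]
opening: 0.651
finger_force: 0.0
time: 19.82
eef_pos: [0.448, 0.1358, 0.2135]
tcp_rot: [0.778, 0.629, 0.0, 0.0]
contact_force: [0.2, -0.0, -0.3]
opening: -0.0
finger_force: 0.0
```

View pics/g.png

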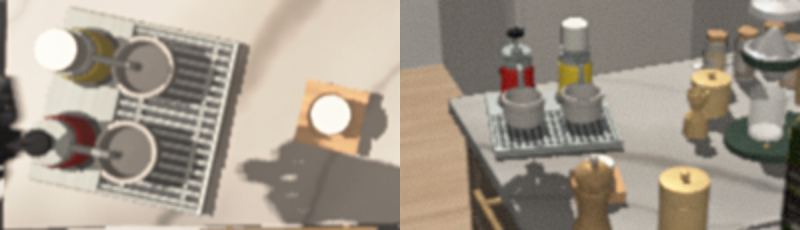

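The cap sits in the recess at (330,115) in the left half, and the ramekin is under the spout at (127,151). Descending to just above the knob while I verify both numerically.

```bash
python3 - <<'E'
from h import *
d=optics.read_camera("top")
print("cap",ray(d,295,277.5,.0495),"rest .472 -.157; ram",ray(d,193.2,295.2,.059))
E
python3 -m creep '[{"x":0,"y":0,"z":20,"rx":0,"ry":0,"rz":0,"grip":0},{"x":0,"y":0,"z":20,"rx":0,"ry":0,"rz":0,"grip":0},{"x":0,"y":0,"z":20,"rx":0,"ry":0,"rz":0,"grip":0},{"x":0,"y":0,"z":7,"rx":0,"ry":0,"rz":0,"grip":0},{"x":0,"y":0,"z":0,"rx":0,"ry":0,"rz":0,"grip":0},{"x":0,"y":0,"z":0,"rx":0,"ry":0,"rz":0,"grip":0},{"x":0,"y":0,"z":0,"rx":0,"ry":0,"rz":0,"grip":0},{"x":0,"y":0,"z":0,"rx":0,"ry":0,"rz":0,"grip":0},{"x":0,"y":0,"z":0,"rx":0,"ry":0,"rz":0,"grip":0},{"x":0,"y":0,"z":0,"rx":0,"ry":0,"rz":0,"grip":0}]'
```

```text
cap [ 0.4725692  -0.15604165  0.0495    ] rest .472 -.157; ram [0.43664134 0.06433596 0.059     ]
time: 20.8
eef_pos: [0.4491, 0.134, 0.1472]
tcp_rot: [0.777, 0.629, 0.001, 0.0]
contact_force: [-0.2, 0.0, 0.5]
opening: -0.001
finger_force: 0.0
```

Both are within tolerance: the cap is about 1 mm off and the ramekin about 5 mm. Pressing the plunger now.

```bash
python3 -m creep '[{"x":0,"y":0,"z":4,"rx":0,"ry":0,"rz":0,"grip":0},{"x":0,"y":0,"z":4,"rx":0,"ry":0,"rz":0,"grip":0},{"x":0,"y":0,"z":4,"rx":0,"ry":0,"rz":0,"grip":0},{"x":0,"y":0,"z":4,"rx":0,"ry":0,"rz":0,"grip":0},{"x":0,"y":0,"z":3,"rx":0,"ry":0,"rz":0,"grip":0},{"x":0,"y":0,"z":2,"rx":0,"ry":0,"rz":0,"grip":0},{"x":0,"y":0,"z":0,"rx":0,"ry":0,"rz":0,"grip":0},{"x":0,"y":0,"z":0,"rx":0,"ry":0,"rz":0,"grip":0},{"x":0,"y":0,"z":0,"rx":0,"ry":0,"rz":0,"grip":0},{"x":0,"y":0,"z":0,"rx":0,"ry":0,"rz":0,"grip":0}]'
```

```text
time: 21.63
eef_pos: [0.4494, 0.1342, 0.1265]
tcp_rot: [0.777, 0.629, 0.001, 0.0]
contact_force: [-1.3, -0.5, 7.7]
opening: 0.003
finger_force: 3.7
```

```bash
python3 -m creep '[{"x":0,"y":0,"z":1,"rx":0,"ry":0,"rz":0,"grip":0},{"x":0,"y":0,"z":0.5,"rx":0,"ry":0,"rz":0,"grip":0},{"x":0,"y":0,"z":0,"rx":0,"ry":0,"rz":0,"grip":0},{"x":0,"y":0,"z":0,"rx":0,"ry":0,"rz":0,"grip":0},{"x":0,"y":0,"z":0,"rx":0,"ry":0,"rz":0,"grip":0},{"x":0,"y":0,"z":0,"rx":0,"ry":0,"rz":0,"grip":0},{"x":0,"y":0,"z":0,"rx":0,"ry":0,"rz":0,"grip":0},{"x":0,"y":0,"z":0,"rx":0,"ry":0,"rz":0,"grip":0},{"x":0,"y":0,"z":0,"rx":0,"ry":0,"rz":0,"grip":0},{"x":0,"y":0,"z":0,"rx":0,"ry":0,"rz":0,"grip":0}]'
python3 -m creep '[{"x":0,"y":0,"z":-5,"rx":0,"ry":0,"rz":0,"grip":0},{"x":0,"y":0,"z":-5,"rx":0,"ry":0,"rz":0,"grip":0},{"x":0,"y":0,"z":-8,"rx":0,"ry":0,"rz":0,"grip":0},{"x":0,"y":0,"z":-20,"rx":0,"ry":0,"rz":0,"grip":0},{"x":0,"y":0,"z":-30,"rx":0,"ry":0,"rz":0,"grip":0},{"x":0,"y":0,"z":-30,"rx":0,"ry":0,"rz":0,"grip":0},{"x":-35,"y":0,"z":0,"rx":0,"ry":0,"rz":0,"grip":0},{"x":-35,"y":0,"z":0,"rx":0,"ry":0,"rz":0,"grip":0},{"x":-35,"y":0,"z":0,"rx":0,"ry":0,"rz":0,"grip":0},{"x":-35,"y":0,"z":0,"rx":0,"ry":0,"rz":0,"grip":0}]'
python3 -m creep '[{"x":-35,"y":0,"z":0,"rx":0,"ry":0,"rz":0,"grip":0},{"x":-35,"y":0,"z":0,"rx":0,"ry":0,"rz":0,"grip":0},{"x":-30,"y":0,"z":0,"rx":0,"ry":0,"rz":0,"grip":0},{"x":0,"y":0,"z":0,"rx":0,"ry":0,"rz":0,"grip":0},{"x":0,"y":0,"z":0,"rx":0,"ry":0,"rz":0,"grip":0},{"x":0,"y":0,"z":0,"rx":0,"ry":0,"rz":0,"grip":0},{"x":0,"y":0,"z":0,"rx":0,"ry":0,"rz":0,"grip":0},{"x":0,"y":0,"z":0,"rx":0,"ry":0,"rz":0,"grip":0},{"x":0,"y":0,"z":0,"rx":0,"ry":0,"rz":0,"grip":0},{"x":0,"y":0,"z":0,"rx":0,"ry":0,"rz":0,"grip":0}]'
python3 - <<'E'
from h import *
a=optics.read_camera("top")["color"][220:335,130:330];b=optics.read_camera("side")["color"][170:320,190:390]
cv2.imwrite("pics/i.png",np.hstack([cv2.resize(a,(400,230)),cv2.resize(b,(400,300))[:230]]) )
E
```

```text
time: 22.47
eef_pos: [0.4495, 0.1342, 0.126]
tcp_rot: [0.777, 0.629, 0.0, 0.0]
contact_force: [-3.9, -1.0, 11.8]
opening: -0.003
finger_force: 6.1
time: 23.3
eef_pos: [0.4183, -0.0037, 0.2213]
tcp_rot: [0.777, 0.629, -0.0, -0.0]
contact_force: [0.2, -0.4, 0.8]
opening: -0.001
finger_force: 0.0
time: 24.13
eef_pos: [0.3986, -0.0999, 0.2217]
tcp_rot: [0.777, 0.63, -0.0, -0.0]
contact_force: [0.0, -0.1, 0.4]
opening: -0.002
finger_force: 0.0
```

View pics/i.png

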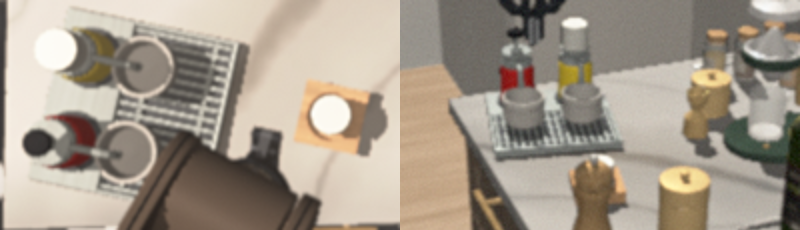

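The plunger is up again at (40,143), the ramekin is under the spout, the cap is in its rest at (330,115), and the hand is clear. Handing in.

```bash
python3 -c "from plant import sign_off; print(sign_off())"
```

```text
the job is handed in; nothing more can be done
None
```

I handed the job in at about 24 s, with the cap about 1 mm from the rest's centre, the ramekin about 5 mm from the spout point, and the plunger pushed to its stop and back up; no verdict came back.

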